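# Load the spark-plug rack past the washer's lane gate

### The arm

A 6-joint arm with a two-finger parallel gripper is mounted at the origin on the work surface. World frame = base frame: x ahead of the robot, y to its left, z up, the work surface at z = 0. Lengths are in m, angles in rad, forces in N, time in s.
With the tool pointing down it reaches from about 0.375 to 0.925 m from the base axis. Payload 5.7 kg.
Tool frame: the origin (TCP) lies midway between the tips of the shut fingers; the grasp point (between the pads) lies 19 mm behind it; z points along the fingers, x is the direction in which the jaws open and shut, and the axes are right-handed (so a half turn about z gives the same grasp; the last joint's range is limited). The gripper opens to 88 mm and grips with 3 to 60 N. Pads are 20 mm wide; open, the fingers measure 115 mm over their backs; the gripper's body (75 mm by 178 mm) begins 61 mm behind the grasp point.
Start: joints at [-1.261, 0.359, 1.51, -0, 1.272, -0.115], TCP at [0.247, -0.547, 0.223] pointing down, gripper open.
Joint ranges: [-2.97, 2.97], [-1.01, 2.36], [0.21, 2.38], [-0.96, 4.11], [0.2, 2.71], [-2.98, 2.98]. Speed limits (rad/s): [2.39, 2.39, 3.14, 3.14, 3.14, 3.14].

### API

Orientations are given as a unit quaternion [x, y, z, w].
In Python, from bench import move_ptp, servo_line, goto_joints, move_gripper, sleep, inverse_kinematics, capture, PlanningError, close_job, spot_in, silhouettes, current_clock, current_joint_pos, current_qvel, current_joint_torque, current_position, current_orientation, current_force, current_torque, current_finger_gap gives the robot as it stands. Calls block until the motion is done:
- move_ptp(position, orientation): joint-space move of the TCP to a pose.
- servo_line(position, orientation=None, rate=0.15, contact_N=None): straight line of the TCP; orientation=None keeps the orientation; rate is the mean speed in m/s. With contact_N (N) it stops when the force on the tool has changed by that much, and returns True; else False.
- goto_joints(angles): joint-space move.
- move_gripper(opening): finger opening in m; the grip force is fixed at half the most; returns when the fingers have stopped.
- sleep(seconds).
- inverse_kinematics(position, orientation): joint angles nearest the present ones, or None.
- capture(name): name is "scene" or "top"; returns a dict with "image" (400x640x3 uint8, blue, green, red), "range_z" (400x640 float32, m along the optical axis (not along the pixel's ray), 0 where there is no reading), "intrinsics" (3x3 intrinsics, pixels), "R" (3x3) and "t" (3): a world point X has camera coordinates R X + t. Camera axes: x right, y down, z forward; pixel columns grow to the right and rows downward; lengths in m; the calibration is good to about 2 mm. A picture is of the moment at which its call begins.
A pose or a line that the arm cannot do raises PlanningError and nothing moves.
- close_job(): hands the job in, once; it reports no verdict.
Trained networks look in the newest picture that a camera, given by its name, has taken for a name from the list of things; names that differ only in an ending like _2 or _b are one class to them, and where a whole thing is asked for, a point or a joint stands for the part that bears it (a point fixed in the world has none). Each returns a list of dicts, best first, with "conf" (0 to 1); they miss things now and then, are a little off and sometimes report something else, mostly with a low value. They report only what shows in the picture. A call takes as long as a camera call. They do not tell look-alikes from the thing itself.
- spot_in(camera, query): "xy" ([column, row] in pixels, amid what is visible of it).
- silhouettes(camera, query): "region" (400x640 bool, what is visible of it) and "xy" ([column, row] in pixels, amid what is visible of it).
Readings, each from a call of its own:
- current_clock(): time.
- current_joint_pos(): joint angles.
- current_qvel(): joint speeds.
- current_joint_torque(): joint torques, N m.
- current_position(): TCP position.
- current_orientation(): TCP orientation.
- current_force(): force on the tool from outside, world axes, zero at the start.
- current_torque(): the same for the moment, N m.
- current_finger_gap(): finger opening in m.
Only numpy, scipy, OpenCV 4.12 (cv2) and the standard library are available. Lean on these libraries where they do the work, as an engineer would, in place of code of your own. Each camera call takes 0.05 s, during which the arm holds its last target.

### The job

Load the spark-plug rack into the parts washer: with one fingertip press the gate's long thumb plate down and keep it pressed, so the gate stays swung up, while another finger pushes the rack by its tab lip along the lane and right past the gate; then let go, so that the gate drops shut over the tab, behind the rack. Only push the rack, never lift or tip it; do not let the gate knock or rest on it, and leave the things standing round about where they are.

Things in the scene. Friction and masses are not known exactly. Their poses are not given: they have to be found in the camera images.
- lane: Loading lane of a bench-top parts washer, fixed: a straight steel channel, open above. Origin: on the bench, lane centre line, plane of the gate leaf. z up; racks travel to -y; the thumb plate is on the -x side. Floor 4 mm above the bench; 60 mm wide inside, walls 4 mm thick, tops 28 mm above the bench. From y +290 mm (open end) to -122 mm (shut hatch of the washer cabinet, 360 wide, 255 high).
- hinge (a point): Point on the gate's hinge axis in the leaf's plane: lane x -42, y 0, 36 mm above the bench. The axis runs along lane y, outside the -x wall. The gate turning on it is one piece of sheet steel: a leaf across the lane and, on the other side of the hinge, a long thumb plate.
- gate (a joint): Gate angle, rad: 0 shut (at rest, held by a spring), 1.25 open stop. Grows as the thumb plate is pressed down; shuts by itself when let go. From 1.1 rad on, the leaf is clear of rack and plugs. Pressing takes about 2 to 6 N at 30 mm from the hinge axis.
- leaf (a point): Middle of the leaf, a 3.5 mm plate at lane y 0. Shut, it reaches from the hinge across to lane x +18, from 44 to 66 mm above the bench: it blocks the rack's end plates, but the tab and lip pass under it. It swings up towards -x in its own plane, so pushing the rack against it does not open it; fully open it stands up to 105 mm above the bench.
- thumb (a point): Point on top of the thumb plate, half way along it (lane y +149), 38 mm from the hinge axis; moves with the gate. The flat plate spans lane y +34 to +264 and reaches 45 mm out from the axis; shut, it slopes up outwards at 30 degrees (outer edge 59 mm above the bench, lane x -81); at 1.15 rad it slopes down at 36 degrees. Press it anywhere; a fingertip can slide along it.
- rack: Aluminium rack, eight spark plugs fixed upright in it, about 0.65 kg, loose in the lane. Origin: centre of the underside of its main part, 100 (y) x 56 mm, with a plate 66 mm high across each end; plugs to 84 mm. A flat pull tab runs from y +50 to +110 mm, ending in an upturned lip. Axes as the lane's; front is -y. Past the gate when its origin is at lane y below -53 mm; meets the hatch at -72.
- lip (a point): Middle of the rear (+y) face of the tab's upturned lip, 20 mm above the rack's underside; the lip is 44 mm wide, 34 mm high, 3 mm thick. Push here towards lane -y.
- aerosol: Bystander: spray can, 60 mm across, 190 mm high, off the loading end of the lane on the +x side. Origin: centre of its foot.
- tin: Bystander: open steel tin, 84 mm across, 80 mm high, on the +x side of the lane. Origin: centre of its foot.
- socket: Bystander: steel plug socket standing upright, 26 mm across, 65 mm high, on the +x side of the lane. Origin: centre of its foot.
- plugbox: Bystander: cardboard carton 75 x 110 x 55 mm, lying on the +x side of the lane. Origin: centre of its underside.
Mind the look-alikes: they are no part of the job. Leave any turquoise or yellow look-alike of the rack alone.

How it is judged:
By the outcome, as a careful person would: the job done as asked, in the order asked, and still so for the second after the job is handed in, with the robot touching nothing.
It also fails if it takes over 42 s, if anything falls off the work surface, if the arm or the gripper's body presses on something with over 40 N, if the wrist force passes 120 N, or if a joint passes its speed limit or range.

## Working session

There is one attempt and no reset: what is moved stays moved. The work goes in short steps, each a Python script; the robot and the scene stay as the last script left them, time stands still between calls to the robot, and variables do not carry over. Pictures are saved under pics/ and viewed, and the job is handed in when it is done.

```bash
ls; mkdir -p pics; python3 - <<'E'
from bench import *
import cv2,numpy as np
for n in("scene","top"):
    c=capture(n); cv2.imwrite(f"pics/{n}0.png",c["image"]); np.savez(f"{n}0.npz",**c)
    print(n,c["intrinsics"].tolist(),c["R"].round(3).tolist(),c["t"])
    for q in("lane","rack","gate","leaf","thumb","lip","aerosol","tin","socket","plugbox"):
        print(q,[(np.round(d["xy"]).tolist(),round(d["conf"],2)) for d in spot_in(n,q)])
print(current_clock(),current_joint_pos(),current_orientation())
E
```

```text
pics
scene [[508.142648925427, 0.0, 323.3073360205505], [0.0, 508.142648925427, 200.4647723124423], [0.0, 0.0, 1.0]] [[-0.217, 0.976, 0.005], [0.668, 0.153, -0.729], [-0.712, -0.155, -0.685]] [ 0.01355773 -0.3634239   1.40987457]
lane [([256.0, 283.0], 0.75), ([107.0, 173.0], 0.71)]
rack [([400.0, 150.0], 0.91), ([272.0, 143.0], 0.78), ([290.0, 209.0], 0.7), ([316.0, 187.0], 0.26)]
gate [([311.0, 183.0], 0.93), ([400.0, 238.0], 0.41)]
leaf [([314.0, 185.0], 0.76)]
thumb [([316.0, 185.0], 0.55)]
lip [([271.0, 141.0], 0.95), ([293.0, 207.0], 0.82), ([400.0, 151.0], 0.75)]
aerosol [([399.0, 239.0], 0.95), ([289.0, 207.0], 0.67)]
tin [([323.0, 269.0], 0.98), ([293.0, 207.0], 0.51)]
socket [([212.0, 261.0], 0.6)]
plugbox [([256.0, 281.0], 0.79), ([324.0, 269.0], 0.3)]
top [[487.70634143113244, 0.0, 320.1810338280577], [0.0, 487.70634143113244, 204.13492917506764], [0.0, 0.0, 1.0]] [[-0.002, -1.0, -0.018], [-0.992, 0.005, -0.125], [0.125, 0.018, -0.992]] [0.11588038 0.57763895 0.84453017]
lane [([544.0, 182.0], 0.97)]
rack [([410.0, 314.0], 0.7), ([345.0, 201.0], 0.68), ([255.0, 325.0], 0.64), ([359.0, 108.0], 0.28)]
gate [([346.0, 232.0], 0.86), ([402.0, 115.0], 0.6)]
leaf [([349.0, 229.0], 0.57), ([226.0, 128.0], 0.53)]
thumb [([347.0, 230.0], 0.92)]
lip [([412.0, 315.0], 0.84), ([348.0, 199.0], 0.72), ([255.0, 321.0], 0.58)]
aerosol [([226.0, 132.0], 0.63)]
tin [([297.0, 116.0], 0.74)]
socket [([347.0, 230.0], 0.66), ([402.0, 116.0], 0.59)]
plugbox [([360.0, 108.0], 0.74), ([343.0, 231.0], 0.41), ([545.0, 181.0], 0.26)]
1.1 [-1.26110359e+00  3.58800957e-01  1.51039590e+00 -3.14562977e-05
  1.27250835e+00 -1.15060037e-01] [ 8.40268992e-01 -5.42169732e-01 -5.30166607e-05 -2.41243514e-05]
```

View pics/scene0.png

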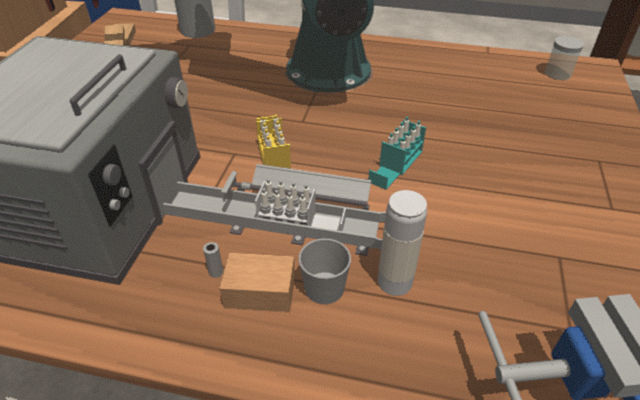

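View pics/top0.png

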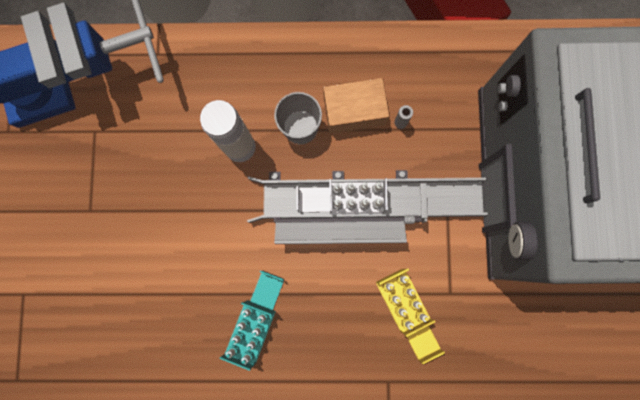

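Candidates for the rack in top: silver in lane (358,197), turquoise (252,325), yellow (408,315). The description asks for aluminium, in the lane, so the silver one. Next I fit the lane's pose and crop in on the choice.

```bash
cat > h.py <<'E'
import numpy as np,cv2
def pts(c):
    K,R,t=c["intrinsics"],c["R"],c["t"]; z=c["range_z"].astype(float)
    v,u=np.mgrid[:z.shape[0],:z.shape[1]]
    P=np.stack([(u-K[0,2])/K[0,0]*z,(v-K[1,2])/K[1,1]*z,z],-1)
    W=(P-t)@R; W[z==0]=np.nan; return W
def proj(c,X):
    p=(c["R"]@np.atleast_2d(X).T).T+c["t"]; q=p@c["intrinsics"].T; return q[:,:2]/q[:,2:]
def ray(c,uv,z):
    K,R,t=c["intrinsics"],c["R"],c["t"]
    d=R.T@np.linalg.inv(K)@np.array([uv[0],uv[1],1.]); o=-R.T@t
    return o+d*(z-o[2])/d[2]
E
python3 - <<'E'
from h import *
c=dict(np.load("top0.npz")); s=dict(np.load("scene0.npz"))
W=pts(c)
for uv in [(345,300),(200,300),(440,250),(300,160),(480,200),(450,200),(320,200)]: print(uv,W[uv[1],uv[0]].round(4))
cv2.imwrite("pics/crop_top.png",cv2.resize(c["image"][150:260,235:500],None,fx=3,fy=3,interpolation=cv2.INTER_CUBIC))
cv2.imwrite("pics/crop_scene.png",cv2.resize(s["image"][120:310,150:440],None,fx=2.7,fy=2.7,interpolation=cv2.INTER_CUBIC))
for col in (280,310,400,450,475):
    print(col,[(r,*(W[r,col]*1000).round().tolist()) for r in range(174,246,2)])
E
```

```text
(345, 300) [0.405  0.0693 0.0015]
(200, 300) [ 4.052e-01  3.371e-01 -3.000e-04]
(440, 250) [ 0.4959 -0.107   0.0026]
(300, 160) [ 0.6681  0.1529 -0.001 ]
(480, 200) [ 0.5888 -0.1846  0.0026]
(450, 200) [ 0.5889 -0.1284  0.004 ]
(320, 200) [0.5899 0.1147 0.0057]
280 [(174, 640.0, 190.0, 5.0), (176, 636.0, 190.0, 7.0), (178, 633.0, 190.0, 4.0), (180, 629.0, 190.0, 3.0), (182, 621.0, 188.0, 26.0), (184, 620.0, 189.0, 12.0), (186, 617.0, 190.0, 4.0), (188, 613.0, 190.0, 4.0), (190, 610.0, 190.0, 2.0), (192, 606.0, 190.0, 4.0), (194, 602.0, 190.0, 5.0), (196, 598.0, 190.0, 5.0), (198, 595.0, 190.0, 1.0), (200, 590.0, 190.0, 4.0), (202, 587.0, 190.0, 5.0), (204, 583.0, 190.0, 6.0), (206, 579.0, 190.0, 3.0), (208, 575.0, 190.0, 6.0), (210, 571.0, 190.0, 6.0), (212, 568.0, 190.0, 5.0), (214, 564.0, 190.0, 5.0), (216, 558.0, 187.0, 27.0), (218, 553.0, 187.0, 36.0), (220, 549.0, 186.0, 42.0), (222, 546.0, 186.0, 41.0), (224, 542.0, 186.0, 41.0), (226, 538.0, 186.0, 43.0), (228, 534.0, 185.0, 49.0), (230, 531.0, 185.0, 49.0), (232, 527.0, 185.0, 50.0), (234, 523.0, 184.0, 55.0), (236, 520.0, 18
[... 3314 characters left out ...]
0.0, -175.0, 7.0), (196, 596.0, -175.0, 3.0), (198, 592.0, -175.0, 5.0), (200, 589.0, -175.0, 4.0), (202, 585.0, -175.0, 3.0), (204, 581.0, -175.0, 3.0), (206, 577.0, -174.0, 4.0), (208, 574.0, -174.0, 4.0), (210, 570.0, -174.0, 4.0), (212, 566.0, -173.0, 8.0), (214, 560.0, -167.0, 28.0), (216, 558.0, -173.0, 6.0), (218, 555.0, -175.0, -1.0), (220, 552.0, -174.0, 0.0), (222, 548.0, -175.0, -1.0), (224, 544.0, -173.0, 2.0), (226, 540.0, -174.0, 1.0), (228, 537.0, -175.0, -2.0), (230, 533.0, -174.0, -1.0), (232, 529.0, -174.0, -1.0), (234, 525.0, -174.0, -1.0), (236, 522.0, -173.0, 2.0), (238, 518.0, -173.0, 0.0), (240, 514.0, -172.0, 2.0), (242, 511.0, -173.0, 0.0), (244, 507.0, -172.0, 3.0)]
```

```bash
sleep 1; ls pics
```

```text
crop_scene.png
crop_top.png
scene0.png
top0.png
```

View pics/crop_top.png

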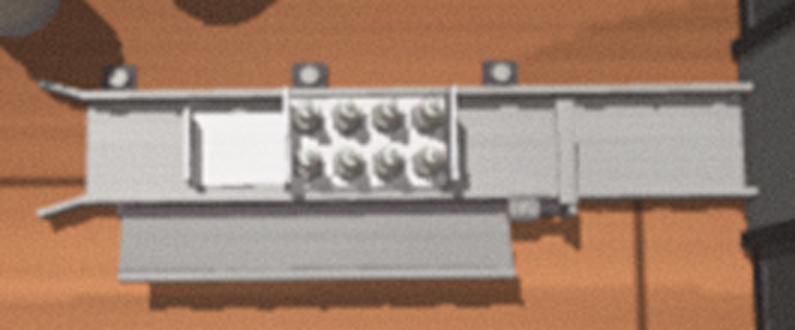

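View pics/crop_scene.png

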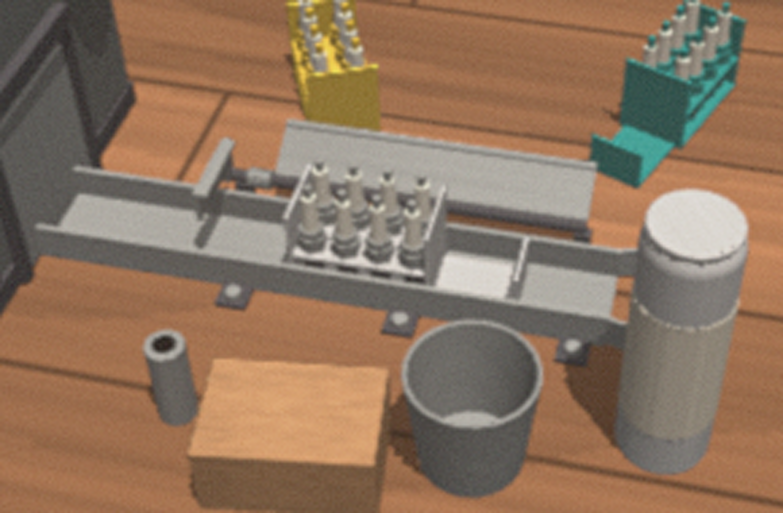

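```bash
python3 - <<'E'
from h import *
from scipy.optimize import least_squares
c=dict(np.load("top0.npz")); W=pts(c); z=W[...,2]
v,u=np.mgrid[:400,:640]
# outer/inner edges: wall tops via subpixel image edges -> use depth masks
def line(m,n):
    p=W[m]; A=np.polyfit(p[:,1],p[:,0],1); print(n,m.sum(),A, "x at y=-.08:",np.polyval(A,-.08)); return A
band=(u>270)&(u<482)&(z>.022)&(z<.035)
l=line(band&(W[...,0]>.61)&(W[...,0]<.635),"+x wall"); r=line(band&(W[...,0]<.57)&(W[...,0]>.55)&((u>425)),"-x wall")
r2=line(band&(W[...,0]<.57)&(W[...,0]>.552),"-x wall all")
# plate
m=(W[...,0]>.505)&(W[...,0]<.552)&(z>.035)&(z<.07)&(u>270)&(u<412)
p=W[m]; print("plate",m.sum(),"y",np.percentile(p[:,1],[.5,1,5,95,99,99.5]))
A=np.c_[p[:,:2],np.ones(len(p))]; print(np.linalg.lstsq(A,p[:,2],rcond=None)[0])
for row in (222,230,238):
    mm=[uu for uu in range(260,420) if .03<z[row,uu]<.07]; print(row,W[row,mm[0]].round(4),W[row,mm[-1]].round(4))
# leaf
m=(z>.05)&(z<.08)&(u>412)&(u<440)&(v>175)&(v<222); p=W[m]; print("leaf",m.sum(),p.mean(0),p.min(0),p.max(0)); 
for x0 in np.arange(.55,.62,.01):
    q=p[abs(p[:,0]-x0)<.005]; print(x0,len(q),q[:,1].mean() if len(q) else 0, q[:,1].std() if len(q) else 0)
# floor end
for row in(190,200,208): print("open end",[(uu,*(W[row,uu]*1000).round().tolist()) for uu in range(258,304,2)])
# rack endplates
for row in (190,200,206): print([(uu,*(W[row,uu]*1000).round().tolist()) for uu in list(range(294,304))+list(range(326,338))+list(range(380,392))])
# bystanders
for n,(a,b,cc,d,h) in dict(aer=(195,260,95,170,.15),tin=(270,330,85,150,.06)).items():
    m=(u>a)&(u<b)&(v>cc)&(v<d)&(z>h); p=W[m]; print(n,np.percentile(p,[2,50,98],axis=0).round(3).tolist())
E
```

```text
+x wall 629 [-0.00987195  0.62217239] x at y=-.08: 0.6229621410376062
-x wall 152 [-0.0035758   0.55953014] x at y=-.08: 0.5598162075169526
-x wall all 665 [-0.00346112  0.56025638] x at y=-.08: 0.5605332683803854
plate 3255 y [-0.04456677 -0.03915584 -0.02766218  0.18228167  0.19146637  0.19262985]
[-0.54516429 -0.00301556  0.3388727 ]
222 [0.5463 0.1976 0.0334] [ 0.5449 -0.0633  0.0377]
230 [0.5305 0.192  0.0508] [ 0.5295 -0.0356  0.0528]
238 [0.5162 0.1932 0.0543] [ 0.5152 -0.0362  0.0574]
leaf 222 [ 0.57742529 -0.06668249  0.06862994] [ 0.54399379 -0.07193567  0.05028368] [ 0.60892043 -0.06110421  0.07288447]
0.55 29 -0.06788814357848535 0.0024958643971704
0.56 39 -0.06649733775713908 0.003236651885733403
0.5700000000000001 32 -0.0660964652821745 0.003022302432597568
0.5800000000000001 34 -0.06625100886357686 0.0029520387438468723
0.5900000000000001 36 -0.06666715886165797 0.002918322981591599
0.6000000000000001 31 -0.0667137241174662 0.002887761261934214
0.6100000000000001 18 -0.06660645428418394 0.0033732937270261926
open end [(258, 610.0, 232.0, 2.0), (260, 611.0, 229.0, -2.0)
[... 3870 characters left out ...]
00.0, 9.0), (329, 578.0, 98.0, 8.0), (330, 571.0, 96.0, 68.0), (331, 571.0, 94.0, 69.0), (332, 575.0, 92.0, 33.0), (333, 574.0, 91.0, 43.0), (334, 573.0, 89.0, 52.0), (335, 573.0, 87.0, 53.0), (336, 572.0, 86.0, 58.0), (337, 571.0, 84.0, 65.0), (380, 572.0, 8.0, 58.0), (381, 573.0, 6.0, 51.0), (382, 572.0, 4.0, 53.0), (383, 575.0, -0.0, 32.0), (384, 573.0, -1.0, 44.0), (385, 571.0, -1.0, 59.0), (386, 570.0, -1.0, 69.0), (387, 570.0, -2.0, 73.0), (388, 578.0, -12.0, 6.0), (389, 578.0, -14.0, 4.0), (390, 578.0, -16.0, 5.0), (391, 578.0, -18.0, 5.0)]
aer [[0.664, 0.238, 0.154], [0.688, 0.263, 0.19], [0.717, 0.291, 0.193]]
tin [[0.691, 0.113, 0.061], [0.748, 0.154, 0.077], [0.771, 0.191, 0.083]]
```

```bash
cat >> h.py <<'E'
YAW=0.006; O=np.array([0.5907,-0.0693,0.0])
ex=np.array([np.cos(YAW),np.sin(YAW),0]); ey=np.array([-np.sin(YAW),np.cos(YAW),0])
def L(x,y,z): return O+x*ex+y*ey+np.array([0,0,z])
def toL(w): d=np.asarray(w)-O; return np.array([d@ex,d@ey,d[2]])
def overlay(c,fn,box,f=3,ang=0.,ry=None):
    im=cv2.resize(c["image"],None,fx=f,fy=f,interpolation=cv2.INTER_CUBIC)
    def pl(P,col,closed=True):
        q=((proj(c,np.array(P))+.5)*f).round().astype(np.int32); cv2.polylines(im,[q],closed,col,1,cv2.LINE_AA)
    for s in(-1,1):
        pl([L(s*.030,-.122,.028),L(s*.030,.29,.028),L(s*.034,.29,.028),L(s*.034,-.122,.028)],(0,255,0))
    hx,hz=-.042,.036
    def rot(dx,dz,a):  # gate opens: leaf(+x) goes up
        return hx+dx*np.cos(a)-dz*np.sin(a), hz+dx*np.sin(a)+dz*np.cos(a)
    T=[]
    for r,y in((0,.034),(.045,.034),(.045,.264),(0,.264)):
        x,z=rot(-r*np.cos(np.pi/6),r*.5,ang); T.append(L(x,y,z))
    pl(T,(0,0,255))
    T=[]
    for dx,dz in((0.0,.008),(.06,.008),(.06,.03),(0.,.03)):
        x,z=rot(dx,dz,ang); T.append(L(x,0,z))
    pl(T,(255,0,255))
    if ry is not None:
        for yy in(-.05,.05): pl([L(-.028,ry+yy,.004),L(.028,ry+yy,.004),L(.028,ry+yy,.07),L(-.028,ry+yy,.07)],(255,255,0))
        pl([L(-.022,ry+.11,.004),L(.022,ry+.11,.004),L(.022,ry+.11,.038),L(-.022,ry+.11,.038)],(0,255,255))
    a,b,cc,d=box; cv2.imwrite(fn,im[cc*f:d*f,a*f:b*f])
def quat(s):
    from scipy.spatial.transform import Rotation as Ro
    return Ro.from_matrix(np.c_[s*ex,-s*ey,[0,0,-1]]).as_quat()
E
python3 - <<'E'
from h import *
from bench import *
c=dict(np.load("top0.npz")); s=dict(np.load("scene0.npz"))
overlay(c,"pics/ov_top.png",(235,500,150,260),ry=.117); overlay(s,"pics/ov_scene.png",(150,410,140,270),ry=.117)
for sg in(1,-1):
    for p in(L(-.0385,.243,.30),L(-.0385,.243,.013),L(-.0385,.06,.013)): 
        q=inverse_kinematics(p,quat(sg)); print(sg,p.round(3),None if q is None else np.round(q,2))
print(current_clock())
E
```

```text
1 [0.551 0.173 0.3  ] [ 0.19  0.27  1.45 -0.    1.42  0.18]
1 [0.551 0.173 0.013] [ 0.19  0.59  1.75 -0.    0.81  0.18]
1 [ 0.552 -0.01   0.013] [-0.14  0.56  1.81 -0.    0.77 -0.15]
-1 [0.551 0.173 0.3  ] [ 0.19  0.27  1.45 -0.    1.42 -2.96]
-1 [0.551 0.173 0.013] [ 0.19  0.59  1.75 -0.    0.81 -2.96]
-1 [ 0.552 -0.01   0.013] None
1.1
```

View pics/ov_top.png

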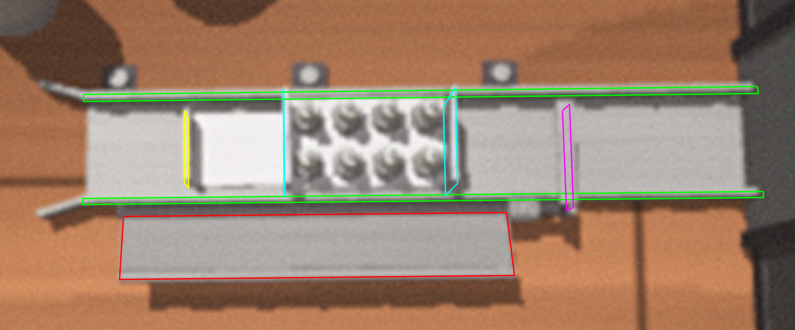

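View pics/ov_scene.png

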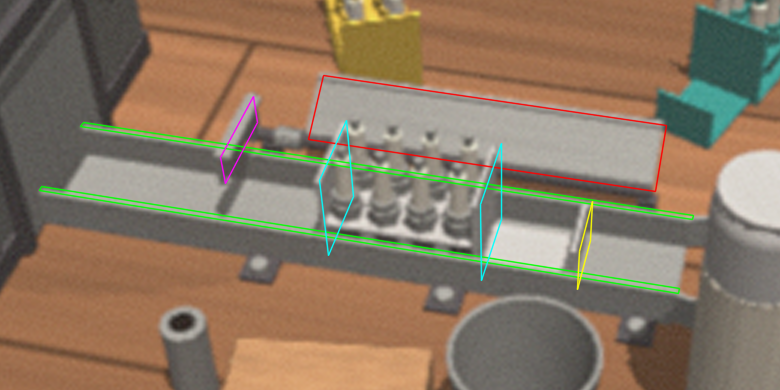

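Top (345,200) shows the silver rack with its tab towards the open end, and the model overlay fits within about 2 mm. Next: raise the arm clear of the cabinet, swing over and hover.

```bash
python3 - <<'E'
from h import *
from bench import *
p=current_position(); servo_line([p[0],p[1],.43],rate=.3)
move_ptp(L(-.0385,.243,.40),quat(1))
move_gripper(.063)
servo_line(L(-.0385,.243,.10),rate=.25)
print(current_clock(),toL(current_position()).round(4),current_finger_gap(),current_force())
for n in("top","scene"):
    c=capture(n); np.savez(f"{n}1.npz",**c)
    cv2.imwrite(f"pics/{n}1.png",cv2.resize(c["image"][100:300,170:430],None,fx=3,fy=3))
E
```

```text
6.6417 [-0.0376  0.2432  0.1011] 0.062861639008073 [-0.29100181 -0.81682916  1.06184724]
```

View pics/top1.png

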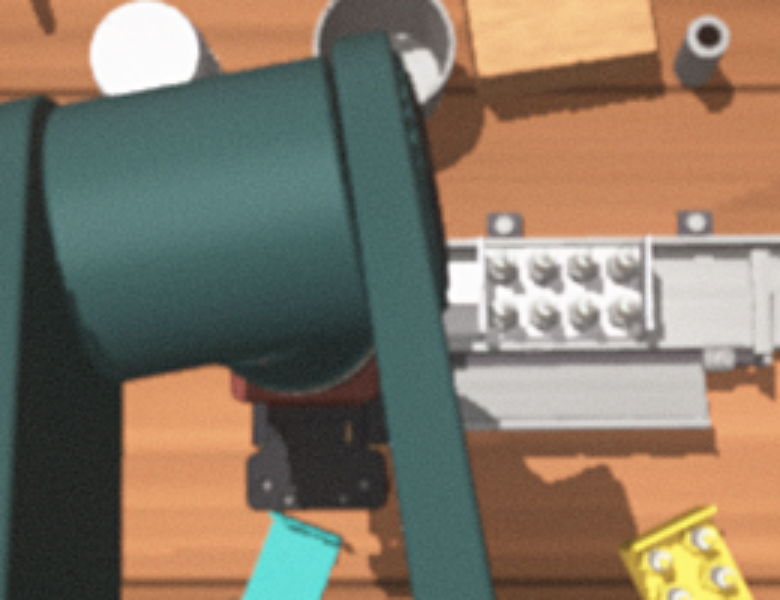

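View pics/scene1.png

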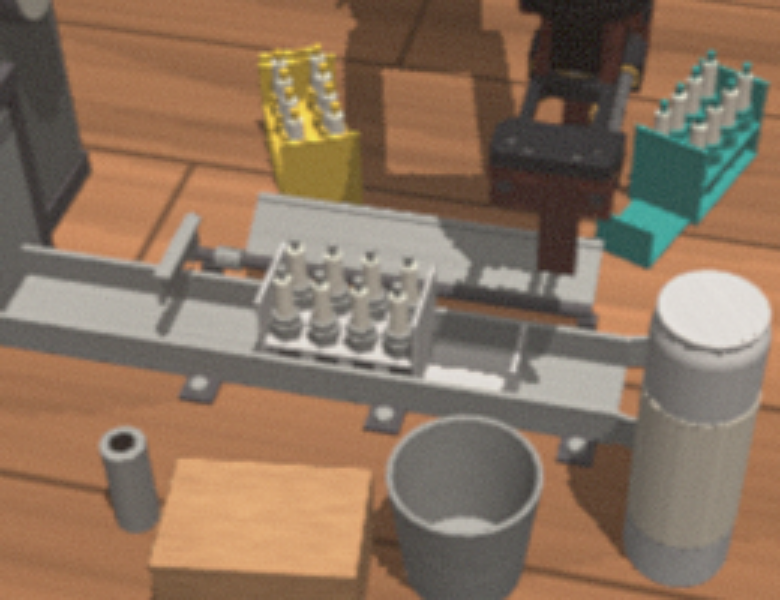

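```bash
python3 - <<'E'
from h import *
c=dict(np.load("scene1.npz"))
for x in (-.0755,0,.0005): print(x,((proj(c,L(x,.243,.101))[0]-[170,100])*3).round())
W=pts(c)
# finger points: in crop (540..575,200..272)
for v,u in((255,558),(225,558),(160,560),(130,560)):
    print(v,u,toL(W[100+v//3,170+u//3]).round(3))
E
```

```text
-0.0755 [575. 193.]
0 [555. 272.]
0.0005 [554. 273.]
255 558 [0.002 0.245 0.116]
225 558 [0.004 0.244 0.14 ]
160 560 [0.05  0.247 0.223]
130 560 [0.026 0.243 0.224]
```

```bash
python3 - <<'E'
from h import *
from bench import *
servo_line(L(-.0385,.243,.055),rate=.12)
f0=current_force()
for z in(.04,.028,.020,.0145):
    hit=servo_line(L(-.0385,.243,z),rate=.05,contact_N=22)
    print(z,hit,toL(current_position()).round(4),(current_force()-f0).round(2),current_finger_gap())
    if hit: break
print(current_clock())
for n in("top","scene"):
    c=capture(n); np.savez(f"{n}2.npz",**c)
    overlay(c,f"pics/{n}2.png",(190,440,130,290) if n=="top" else (190,430,130,270),ang=1.18,ry=.117)
E
```

```text
0.04 False [-0.0385  0.2432  0.0398] [-0.13  0.93  1.01] 0.063092950905758
0.028 False [-0.0385  0.2429  0.0277] [-1.08  0.23  1.3 ] 0.06267839374997945
0.02 False [-0.039   0.2428  0.0198] [-1.91  0.07  1.6 ] 0.06311318316687378
0.0145 False [-0.0391  0.2429  0.0144] [-1.48 -0.18  1.96] 0.0633951241188098
8.675
```

View pics/scene2.png

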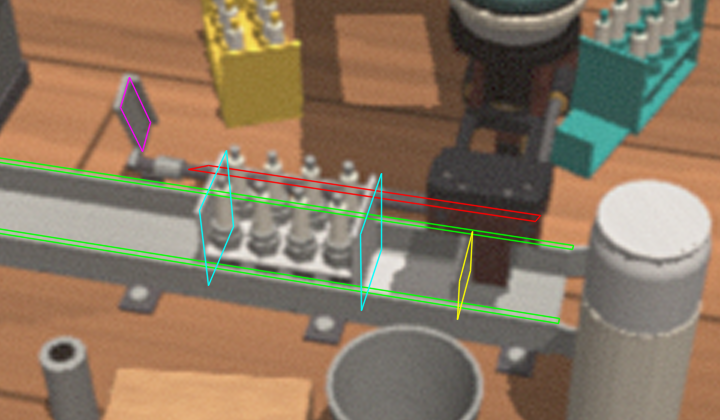

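View pics/top2.png

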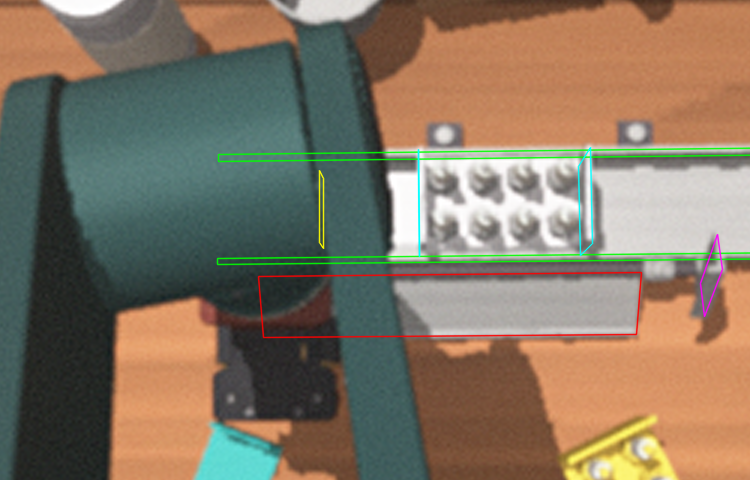

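The gate is swung up (scene leaf near (137,115) in the crop), matching the 1.18 rad overlay. The rack has not moved. I'll measure the angle.

```bash
cat >> h.py <<'E'
def gate_angle(c,y0=.04,y1=.15):
    W=pts(c).reshape(-1,3); W=W[~np.isnan(W[:,0])]
    l=np.c_[(W-O)@ex,(W-O)@ey,W[:,2]]
    m=(l[:,1]>y0)&(l[:,1]<y1)&(l[:,0]<-.047)&(l[:,0]>-.072)&(l[:,2]>.010)&(l[:,2]<.062)
    p=l[m]; s=np.polyfit(p[:,0],p[:,2],1); return m.sum(), np.pi/6+np.arctan(s[0]), np.polyval(s,-.042)
E
python3 - <<'E'
from h import *
for i in(0,2): print(gate_angle(dict(np.load(f"top{i}.npz"))))
E
```

```text
(np.int64(836), np.float64(-0.009258264847447628), np.float64(0.03871310747574025))
(np.int64(856), np.float64(1.1795841358905985), np.float64(0.03764492486716736))
```

```bash
python3 - <<'E'
from h import *
from bench import *
z=.0137
f0=current_force()
servo_line(L(-.0385,.243,z),rate=.03)
servo_line(L(-.0385,.225,z),rate=.05)
print(toL(current_position()).round(4),(current_force()-f0).round(2))
servo_line(L(-.0385,.160,z),rate=.06,contact_N=25)
print(toL(current_position()).round(4),(current_force()-f0).round(2),current_finger_gap())
for n in("top","scene"):
    c=capture(n); np.savez(f"{n}3.npz",**c)
    if n=="top": print(gate_angle(c,.04,.085))
    overlay(c,f"pics/{n}3.png",(190,440,130,290) if n=="top" else (190,430,130,270),ang=1.19,ry=.160-.01-.11)
print(current_clock())
E
```

```text
[-0.0389  0.2247  0.0136] [-0.8   1.7  -1.02]
[-0.0389  0.1602  0.0136] [-0.74  3.37 -1.32] 0.06299494362082424
(np.int64(15), np.float64(1.2314971175872658), np.float64(0.039042673328328927))
10.8667
```

View pics/scene3.png

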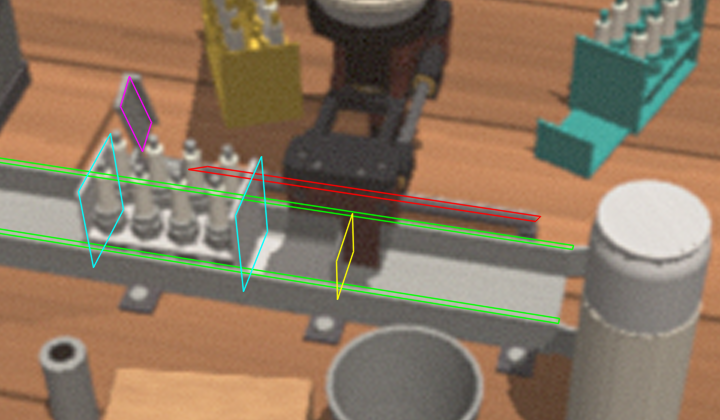

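View pics/top3.png

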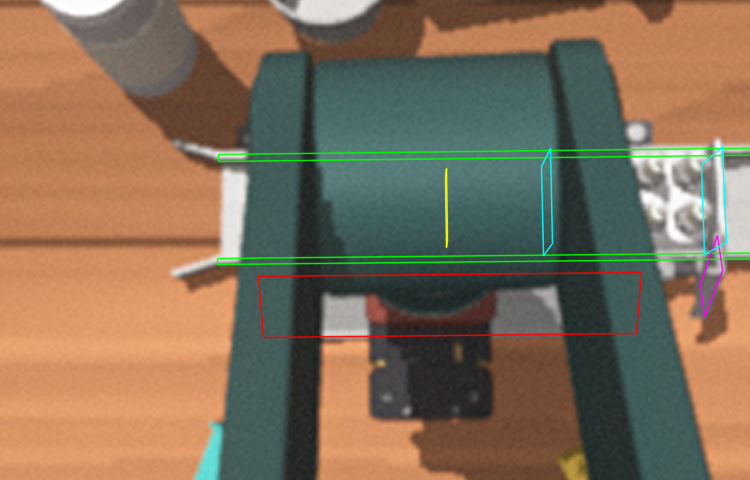

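```bash
python3 - <<'E'
from h import *
from bench import *
z=.0137; f0=current_force()
h=servo_line(L(-.0385,.057,z),rate=.05,contact_N=25)
print(h,toL(current_position()).round(4),(current_force()-f0).round(2),current_finger_gap())
for n in("top","scene"):
    c=capture(n); np.savez(f"{n}4.npz",**c)
    if n=="top": print(gate_angle(c,.13,.25))
    overlay(c,f"pics/{n}4.png",(250,500,130,290) if n=="top" else (120,370,130,270),ang=1.19,ry=-.063)
print(current_clock())
E
```

```text
False [-0.039   0.0574  0.0136] [ 0.79 -0.25  0.32] 0.06296377708282852
(np.int64(961), np.float64(1.1912176263723322), np.float64(0.03777542425955902))
13.175
```

View pics/scene4.png

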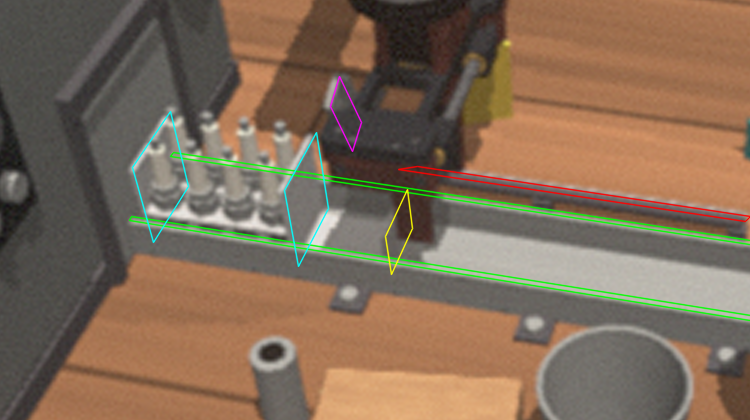

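View pics/top4.png

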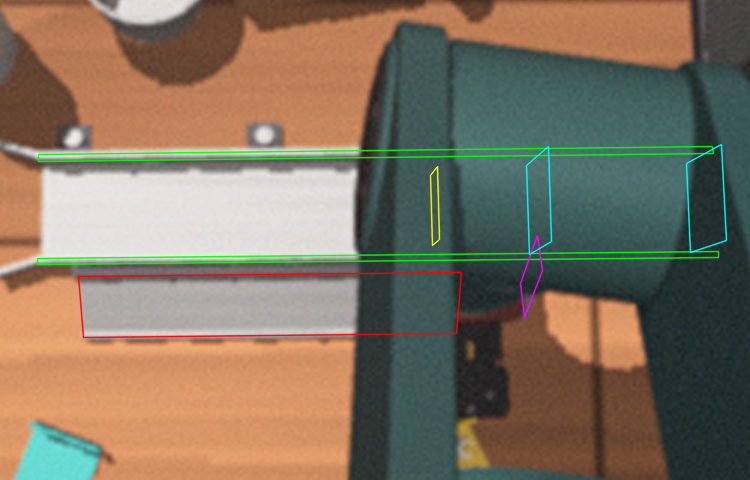

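```bash
python3 - <<'E'
from h import *
def rear(c,lo,hi):
    W=pts(c).reshape(-1,3); W=W[~np.isnan(W[:,0])]
    l=np.c_[(W-O)@ex,(W-O)@ey,W[:,2]]
    for n,(zz0,zz1) in dict(plate=(.05,.068),plugs=(.072,.092)).items():
        m=(abs(l[:,0])<.026)&(l[:,1]>lo)&(l[:,1]<hi)&(l[:,2]>zz0)&(l[:,2]<zz1)
        y=l[m,1]; print(n,len(y),np.percentile(y,[1,3,50,97,99]).round(4))
for i,a in((0,.117),(3,.04),(4,-.063)): 
    print(i,a); rear(dict(np.load(f"scene{i}.npz")),a-.065,a+.065)
E
```

```text
0 0.117
plate 525 [0.0673 0.0678 0.1093 0.1651 0.1652]
plugs 322 [0.0755 0.0772 0.1231 0.1545 0.1556]
3 0.04
plate 552 [-0.0087 -0.0083  0.0335  0.0892  0.0895]
plugs 301 [-0.0001  0.0012  0.0471  0.0787  0.0796]
4 -0.063
plate 635 [-0.1213 -0.1208 -0.0703 -0.0133 -0.013 ]
plugs 437 [-0.1219 -0.1215 -0.0768 -0.024  -0.0228]
```

Rack's origin is at about lane y −0.062, past the gate (−0.053) and short of the hatch (−0.072), and the gate is held at 1.19 rad. I'll back off the lip while still pressing, then lift slowly.

```bash
python3 - <<'E'
from h import *
from bench import *
z=.0137
servo_line(L(-.0385,.070,z),rate=.04)
servo_line(L(-.0385,.070,.075),rate=.03)
servo_line(L(-.0385,.070,.42),rate=.2)
move_ptp(L(-.10,.30,.42),quat(1))
for n in("top","scene"):
    c=capture(n); np.savez(f"{n}5.npz",**c)
    if n=="top": print(gate_angle(c,.04,.25))
    overlay(c,f"pics/{n}5.png",(250,500,130,290) if n=="top" else (120,370,130,270),ang=0,ry=-.063)
    cv2.imwrite(f"pics/{n}5f.png",c["image"])
print(current_clock(),current_force())
E
```

```text
(np.int64(1606), np.float64(-0.0018270841915911662), np.float64(0.03888565549035507))
18.7583 [-1.10933444  0.32710335  0.77412042]
```

View pics/scene5.png

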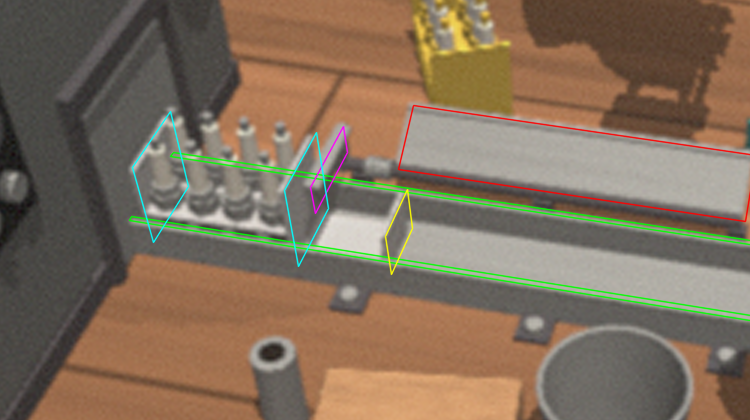

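View pics/top5.png

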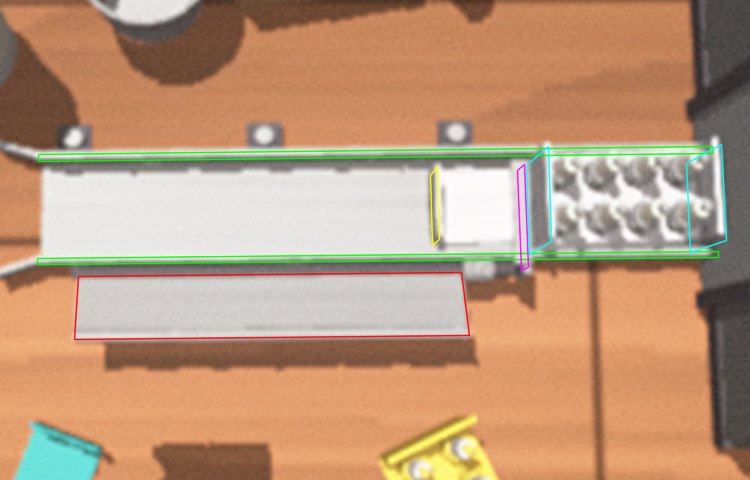

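View pics/scene5f.png

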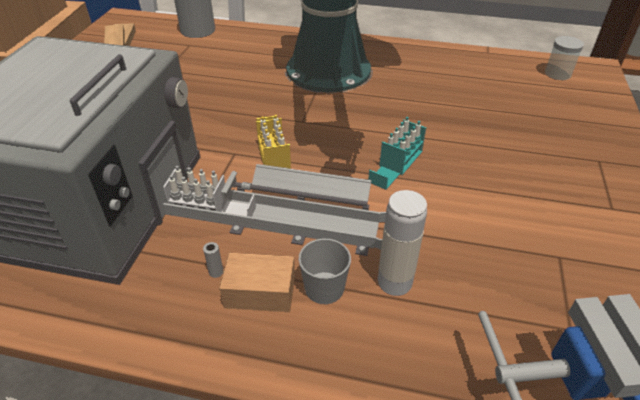

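```bash
python3 - <<'E'
from h import *
a=dict(np.load("scene0.npz"));b=dict(np.load("scene5.npz"))
d=cv2.absdiff(a["image"],b["image"]).max(2)
for n,(x0,x1,y0,y1) in dict(aer=(380,430,190,295),tin=(300,352,250,303),box=(220,298,252,310),sock=(203,224,240,278),yel=(255,292,112,160),turq=(370,428,115,188)).items(): print(n,(d[y0:y1,x0:x1]>50).sum())
from bench import *
sleep(.5); close_job(); print(current_clock())
E
```

```text
aer 0
tin 0
box 0
sock 0
yel 0
turq 0
the job is handed in; nothing more can be done
the job is handed in; nothing more can be done
```

The rack is in the washer, the gate is shut behind it over the tab, and I handed the job in at about 19 s on the robot's clock.

- **Method:** One fingertip pressed the thumb plate, holding the gate at about 1.18–1.19 rad. The other finger pushed the silver rack by its lip about 178 mm along the lane. I then backed off the lip with the plate still pressed, lifted slowly so the gate shut, and moved the arm clear.
- **Rack position:** Its origin ended at about lane y −62 mm, past the −53 mm mark and short of the hatch at −72 mm. Different fits put it anywhere from −61 to −66 mm, because the cameras disagree by a few millimetres about where the lane and gate leaf are.
- **Gate:** The last top picture measured it at 0.00 rad (shut), with a visible gap between the leaf and the rack's rear plate.
- **Surroundings:** The four bystanders and both look-alike racks showed no change between the first and last pictures.
- **Forces:** The force readings at my stops stayed within a few newtons, and none of the contact stops tripped.
- **Failed check:** One gate-angle reading during the push (1.23 rad) came from only 15 depth points, so I did not rely on it.

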